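Rack the dosing syringes in pouring order

ROBOT

A 7-joint arm with a two-finger parallel gripper is mounted at the origin on the work surface. World frame = base frame: x ahead of the robot, y to its left, z up, the work surface at z = 0. Lengths are in m, angles in rad, forces in N, time in s.
With the tool pointing down it reaches from about 0.425 to 0.875 m from the base axis. Payload 4.7 kg.
Tool frame: the origin (TCP) lies between the finger pads; the fingertips stand 22 mm ahead of it and the grasp point (between the pads) lies 3 mm ahead of it; z points along the fingers, y is the line along which they close (so a half turn about z gives the same grasp; the last joint's range is limited). The gripper opens to 87 mm and grips with 3 to 60 N. Pads are 19 mm wide; open, the fingers measure 117 mm over their backs; the gripper's body (75 mm by 190 mm) begins 51 mm behind the grasp point.
Start: joints at [-1.112, 0.321, -0.07, 1.45, 0.023, 1.371, -0.057], TCP at [0.28, 0.587, 0.245] pointing down, gripper open.
Joint ranges: [-2.86, 2.86], [-0.3, 2.09], [-1.38, 1.24], [0.06, 2.45], [-1.56, 4.7], [0.09, 2.05], [-2.69, 2.69]. Speed limits (rad/s): [2.57, 2.57, 3.14, 3.14, 3.14, 3.14, 3.14].

INTERFACE

Orientations are given as a rotation vector (axis times angle).
In Python, from bench import ctrl gives the robot as it stands. The module is installed in compiled form; this text tells all that it offers.
- The arm moves only by the tool send_rows, never from a script. Its argument "motion" is a list of rows, each an object with "claw": the opening, from -1 (shut) to 1 (fully open); "slide": the shift along the tool's x, y, z in mm, a list of three; "delta_rot": the turn, a rotation vector about the tool's x, y, z in rad, a list of three. In form: [{"claw": claw, "slide": [x, y, z], "delta_rot": [ax, ay, az]}, ...]. A call has 1 to 5 rows; each row is the pose to reach, as a shift and turn from the pose commanded when the call began, along the tool's axes at that moment; what a row does not reach only later rows make up. A row lasts 1/10 s, in which the tool goes at most 50 mm and 8.59 degrees, less where a joint would pass 70% of its speed; a pose out of reach is approached as far as the arm can. A call with a gripper value outside its range is refused whole. The fingers move at their own pace and stop on an object; "grip_force" is the grip in N (left out, the last holds). Time passes only in rows, so rows that repeat a pose let the fingers close. It gives the time, the measured TCP pose, the force, the opening and the grip force at its end, in the units of the state.
- ctrl.get_state(): the state, without advancing time (a new reading comes with each control period).
- ctrl.get_image(name): name is "scene" or "side" or "wrist"; returns a dict with "color" (420x560x3 uint8, blue, green, red), "fx", "fy", "cx", "cy" (pixels), "pose" (4x4, takes a point from camera to world coordinates). Camera axes: x right, y down, z forward; pixel columns grow to the right and rows downward; lengths in m; the calibration is good to about 2 mm. The wrist camera is an equidistant fisheye: a pixel r from the principal point sees the ray r / f radians off the axis. A picture is of the moment at which its call begins. There is no depth.
- ctrl.close_job(): hands the job in; it is judged then, once.
The state is a dict: "time": time; "joint_positions": joint angles; "qd": joint speeds; "joint_torque": joint torques, N m; "position": TCP position; "tool_rot": TCP orientation; "ft_force": force on the tool from outside, world axes, zero at the start; "torque": the same for the moment, N m; "grip_width": opening from 0.0 (shut) to 1.0 (fully open); "grip_force": force on a finger pad.
Only numpy, scipy, OpenCV 4.12 (cv2) and the standard library are available. Lean on these libraries where they do the work, as an engineer would, in place of code of your own. Each camera call takes 0.05 s, during which the arm holds its last target. There are 200 camera calls.

TASK

Move all four dosing syringes from the row of coloured cradles into the four grooves of the wooden rack, one to a groove. Counting from the rack's yellow end, first come the three with their plungers pulled out, in the same order as they lie in the row counted from the row's yellow end block, and the one with its plunger pushed in goes into the last groove. Lay each one along its groove, about midway and seated in both saddles, and let go of it.

Things in the scene. Friction and masses are not known exactly. Their poses are not given: they have to be found in the camera images.
- syringe_red: dosing syringe lying flat: white barrel 30 mm in diameter, 110 mm long; red collar, nozzle and plunger. Plunger PULLED OUT (end plate at x = -124 mm), stiff, does not slide. Origin on the barrel's axis, midway along it; x along the axis to the nozzle (tip at +69 mm). White flange 40 mm in diameter at x = -57 to -53 mm. About 60 g. It may roll about x: only its x axis means something.
- syringe_blue: dosing syringe lying flat: white barrel 30 mm in diameter, 110 mm long; blue collar, nozzle and plunger. Plunger PULLED OUT (end plate at x = -124 mm), stiff, does not slide. Origin on the barrel's axis, midway along it; x along the axis to the nozzle (tip at +69 mm). White flange 40 mm in diameter at x = -57 to -53 mm. About 60 g. It may roll about x: only its x axis means something.
- syringe_green: dosing syringe lying flat: white barrel 30 mm in diameter, 110 mm long; green collar, nozzle and plunger. Plunger PULLED OUT (end plate at x = -124 mm), stiff, does not slide. Origin on the barrel's axis, midway along it; x along the axis to the nozzle (tip at +69 mm). White flange 40 mm in diameter at x = -57 to -53 mm. About 60 g. It may roll about x: only its x axis means something.
- syringe_black: dosing syringe lying flat: white barrel 30 mm in diameter, 110 mm long; black collar, nozzle and plunger. Plunger PUSHED IN (end plate at x = -70 mm), stiff, does not slide. Origin on the barrel's axis, midway along it; x along the axis to the nozzle (tip at +69 mm). White flange 40 mm in diameter at x = -57 to -53 mm. About 60 g. It may roll about x: only its x axis means something.
- cradle_red: red cradle under the red syringe at the start, fixed on a grey tray: base 92 x 46 x 6 mm, two V saddles 10 mm thick at x = +-32 mm, 47 mm wide, 30 mm high, room for fingers between. Origin: centre of its underside, 8 mm above the table; x along the syringe, y along the row. Syringe axis 31 mm above it. The four stand in a row 64 mm apart, in changing order.
- cradle_blue: blue cradle under the blue syringe at the start, fixed on a grey tray: base 92 x 46 x 6 mm, two V saddles 10 mm thick at x = +-32 mm, 47 mm wide, 30 mm high, room for fingers between. Origin: centre of its underside, 8 mm above the table; x along the syringe, y along the row. Syringe axis 31 mm above it. The four stand in a row 64 mm apart, in changing order.
- cradle_green: green cradle under the green syringe at the start, fixed on a grey tray: base 92 x 46 x 6 mm, two V saddles 10 mm thick at x = +-32 mm, 47 mm wide, 30 mm high, room for fingers between. Origin: centre of its underside, 8 mm above the table; x along the syringe, y along the row. Syringe axis 31 mm above it. The four stand in a row 64 mm apart, in changing order.
- cradle_black: black cradle under the black syringe at the start, fixed on a grey tray: base 92 x 46 x 6 mm, two V saddles 10 mm thick at x = +-32 mm, 47 mm wide, 30 mm high, room for fingers between. Origin: centre of its underside, 8 mm above the table; x along the syringe, y along the row. Syringe axis 31 mm above it. The four stand in a row 64 mm apart, in changing order.
- end_yellow: yellow block, 80 x 18 x 22 mm, fixed on the grey tray 50 mm past the outermost cradle; it marks where the row begins. A grey block of the same size marks the other end; which end is which changes. Origin at the centre of its underside.
- rack: fixed brown wooden rack, board 104 x 316 x 14 mm. Origin: centre of its underside, on the table. Four V grooves along x, at y = +96, +32, -32, -96 mm counted from its yellow end (22 mm high block on the board at y = +146 mm). Each: two dark saddles at x = +-32 mm, 10 mm thick, 47 mm wide, top 38 mm up, room for fingers between. Seated syringe: axis 39 mm up, middle at x = 0.
Mind the look-alikes: they are no part of the job. Leave any turquoise look-alike of the syringe_red alone. What is shaped like the syringe_blue but purple is not meant.

How it is judged:
At the end, for the whole second after the job is handed in: From the rack's yellow end: the three pulled-out syringes in the row's order from its yellow block, then the pushed-in one; each within 15 mm along and 10 mm across of its groove's middle, axis 34-45 mm above the table, within 0.15 rad of the groove (nozzle either way), released, at rest (y of syringe_black in the frame of rack between -0.106 and -0.086 m and x of syringe_red in the frame of rack between -0.015 and 0.015 m and x of syringe_blue in the frame of rack between -0.015 and 0.015 m and x of syringe_green in the frame of rack between -0.015 and 0.015 m and x of syringe_black in the frame of rack between -0.015 and 0.015 m and z of syringe_red in the frame of rack between 0.034 and 0.045 m and z of syringe_blue in the frame of rack between 0.034 and 0.045 m and z of syringe_green in the frame of rack between 0.034 and 0.045 m and z of syringe_black in the frame of rack between 0.034 and 0.045 m and angle between the x axis of each of syringe_red, syringe_blue, syringe_green, syringe_black and the x axis of rack, either way round below 0.15 rad and linear speed of each of syringe_red, syringe_blue, syringe_green, syringe_black below 0.02 m/s and angular speed of each of syringe_red, syringe_blue, syringe_green, syringe_black below 0.3 rad/s and ((((y of end_yellow in the frame of cradle_red above 0 m and y of cradle_blue in the frame of cradle_red below 0 m) or (y of end_yellow in the frame of cradle_red below 0 m and y of cradle_blue in the frame of cradle_red above 0 m)) and ((y of end_yellow in the frame of cradle_blue above 0 m and y of cradle_green in the frame of cradle_blue below 0 m) or (y of end_yellow in the frame of cradle_blue below 0 m and y of cradle_green in the frame of cradle_blue above 0 m)) and y of syringe_red in the frame of rack between 0.086 and 0.106 m and y of syringe_blue in the frame of rack between 0.022 and 0.042 m and y of syringe_green in the frame of rack between -0.042 and -0.022 m) or (((y of end_yellow in the frame of cradle_red above 0 m and y of cradle_green in the frame of cradle_red below 0 m) or (y of end_yellow in the frame of cradle_red below 0 m and y of cradle_green in the frame of cradle_red above 0 m)) and ((y of end_yellow in the frame of cradle_green above 0 m and y of cradle_blue in the frame of cradle_green below 0 m) or (y of end_yellow in the frame of cradle_green below 0 m and y of cradle_blue in the frame of cradle_green above 0 m)) and y of syringe_red in the frame of rack between 0.086 and 0.106 m and y of syringe_green in the frame of rack between 0.022 and 0.042 m and y of syringe_blue in the frame of rack between -0.042 and -0.022 m) or (((y of end_yellow in the frame of cradle_blue above 0 m and y of cradle_red in the frame of cradle_blue below 0 m) or (y of end_yellow in the frame of cradle_blue below 0 m and y of cradle_red in the frame of cradle_blue above 0 m)) and ((y of end_yellow in the frame of cradle_red above 0 m and y of cradle_green in the frame of cradle_red below 0 m) or (y of end_yellow in the frame of cradle_red below 0 m and y of cradle_green in the frame of cradle_red above 0 m)) and y of syringe_blue in the frame of rack between 0.086 and 0.106 m and y of syringe_red in the frame of rack between 0.022 and 0.042 m and y of syringe_green in the frame of rack between -0.042 and -0.022 m) or (((y of end_yellow in the frame of cradle_blue above 0 m and y of cradle_green in the frame of cradle_blue below 0 m) or (y of end_yellow in the frame of cradle_blue below 0 m and y of cradle_green in the frame of cradle_blue above 0 m)) and ((y of end_yellow in the frame of cradle_green above 0 m and y of cradle_red in the frame of cradle_green below 0 m) or (y of end_yellow in the frame of cradle_green below 0 m and y of cradle_red in the frame of cradle_green above 0 m)) and y of syringe_blue in the frame of rack between 0.086 and 0.106 m and y of syringe_green in the frame of rack between 0.022 and 0.042 m and y of syringe_red in the frame of rack between -0.042 and -0.022 m) or (((y of end_yellow in the frame of cradle_green above 0 m and y of cradle_red in the frame of cradle_green below 0 m) or (y of end_yellow in the frame of cradle_green below 0 m and y of cradle_red in the frame of cradle_green above 0 m)) and ((y of end_yellow in the frame of cradle_red above 0 m and y of cradle_blue in the frame of cradle_red below 0 m) or (y of end_yellow in the frame of cradle_red below 0 m and y of cradle_blue in the frame of cradle_red above 0 m)) and y of syringe_green in the frame of rack between 0.086 and 0.106 m and y of syringe_red in the frame of rack between 0.022 and 0.042 m and y of syringe_blue in the frame of rack between -0.042 and -0.022 m) or (((y of end_yellow in the frame of cradle_green above 0 m and y of cradle_blue in the frame of cradle_green below 0 m) or (y of end_yellow in the frame of cradle_green below 0 m and y of cradle_blue in the frame of cradle_green above 0 m)) and ((y of end_yellow in the frame of cradle_blue above 0 m and y of cradle_red in the frame of cradle_blue below 0 m) or (y of end_yellow in the frame of cradle_blue below 0 m and y of cradle_red in the frame of cradle_blue above 0 m)) and y of syringe_green in the frame of rack between 0.086 and 0.106 m and y of syringe_blue in the frame of rack between 0.022 and 0.042 m and y of syringe_red in the frame of rack between -0.042 and -0.022 m))); the robot touches nothing.
It also fails if it takes over 128 s, if anything falls off the work surface, if the arm or the gripper's body presses on something with over 40 N, if the wrist force passes 120 N, or if a joint passes its speed limit or range.

## Working session

There is one attempt and no reset: what is moved stays moved. The work goes in short steps, Python scripts to look and compute and a tool call to move; the robot and the scene stay as the last step left them, time stands still between calls to the robot, and variables do not carry over. Pictures are saved under pics/ and viewed, at most 14 in all, crops included, and the job is handed in when it is done.

Besides the shell and the picture viewer there is one more tool, called after "Emit:" as a command line: name --argument value ..., lists and objects as JSON in quotes. send_rows: Moves the arm, as the interface text tells. Its arguments: {"type":"object","properties":{"motion":{"type":"array","items":{"type":"object","properties":{"claw":{"type":"number"},"slide":{"type":"array","items":{"type":"number"}},"delta_rot":{"type":"array","items":{"type":"number"}}}}},"grip_force":{"type":"number"}},"required":["motion"]}

```bash
mkdir -p pics; python3 - <<'E'
from bench import ctrl
import cv2,numpy as np
np.set_printoptions(precision=4,suppress=True)
for n in ("scene","side"):
    i=ctrl.get_image(n); cv2.imwrite(f"pics/{n}0.png",i["color"]); np.savez(f"pics/{n}0.npz",**{k:i[k] for k in ("color","fx","fy","cx","cy","pose")})
    print(n,i["fx"],i["fy"],i["cx"],i["cy"]);print(np.array(i["pose"]))
print(ctrl.get_state())
E
```

```text
scene 471.9673262132786 471.9673262132786 283.9074495266065 208.37875107753578
[[ 0.6     0.6532 -0.4619  0.9116]
 [ 0.8    -0.4908  0.3451 -0.3901]
 [-0.0013 -0.5765 -0.8171  0.9945]
 [ 0.      0.      0.      1.    ]]
side 471.12888517297785 471.12888517297785 283.86828653811045 207.31836122283534
[[-0.1364 -0.5744  0.8071 -0.6368]
 [-0.9906  0.0673 -0.1195  0.1673]
 [ 0.0143 -0.8158 -0.5781  0.8252]
 [ 0.      0.      0.      1.    ]]
{'time': 0.1, 'joint_positions': array([-1.1119,  0.3218, -0.0701,  1.4515,  0.0226,  1.3708, -0.0569]), 'qd': array([ 0.0012, -0.0023, -0.0003, -0.0026, -0.0002,  0.0002, -0.0012]), 'joint_torque': array([ -0.0009, -49.2573,  -0.4062, -31.3397,  -0.0641,   0.0396,
         0.0001]), 'position': array([0.2795, 0.5863, 0.2436]), 'tool_rot': array([-0.6928, -3.0639,  0.0026]), 'ft_force': array([ 0.3506,  1.1103, -0.0891]), 'torque': array([-0.0295, -0.05  , -0.0446]), 'grip_force': 0.0, 'grip_width': 0.9960711959427407}
```

View pics/scene0.png

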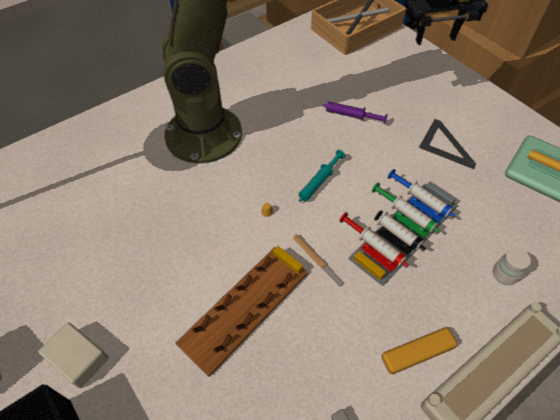

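View pics/side0.png

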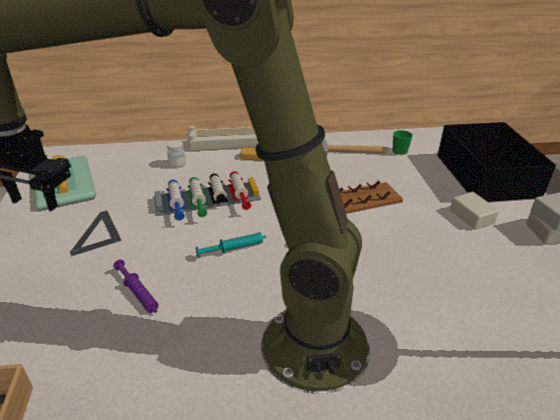

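The scene view shows the row from its yellow block at (368,265): red, black, green, blue. The rack's yellow end is at (289,260). So the rack order is red, green, blue, black. I'll enlarge both areas to read exact pixels.

```bash
python3 - <<'E'
import cv2
c=cv2.imread("pics/scene0.png")
for n,(x,y,w,h) in dict(row=(335,160,130,130),rack=(170,240,150,140)).items():
    s=590//h if h>0 else 4; s=min(4,s)
    cv2.imwrite(f"pics/{n}_c.png",cv2.resize(c[y:y+h,x:x+w],None,fx=s,fy=s,interpolation=cv2.INTER_CUBIC)); print(n,s)
E
```

```text
row 4
rack 4
```

View pics/row_c.png

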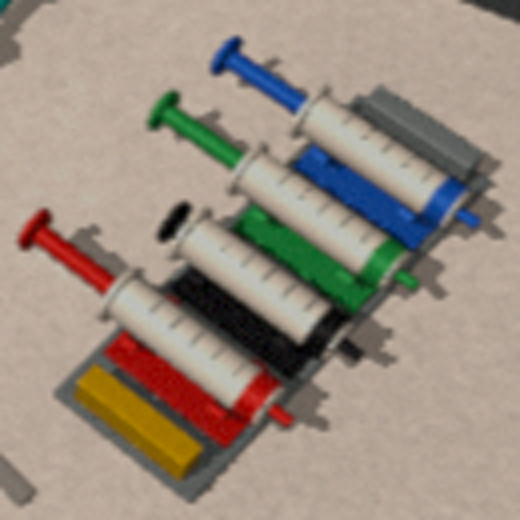

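View pics/rack_c.png

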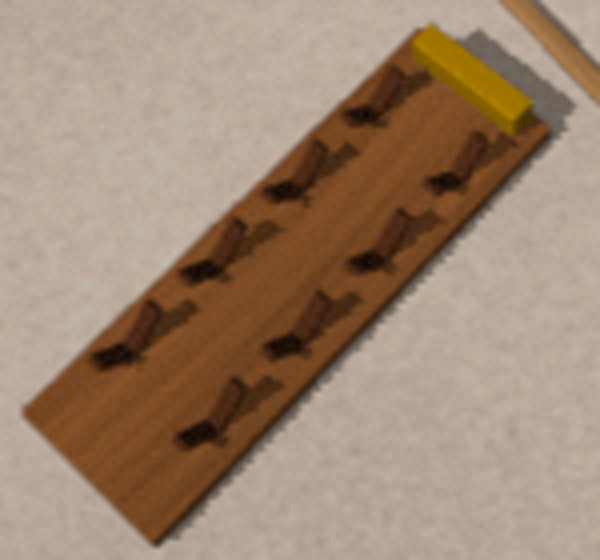

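The enlarged crops give the syringe ends (plate, nozzle tip) as red (35,230)-(285,416), black (174,221)-(355,350), green (163,110)-(411,282) and blue (227,56)-(475,219). The rack board corners are (24,410), (156,540) and (549,122). Next I'll triangulate these at their known heights and check them against the known sizes.

```bash
cat > h.py <<'E'
import numpy as np
from scipy.spatial.transform import Rotation as R
from scipy.optimize import least_squares
np.set_printoptions(precision=4,suppress=True)
def ray_plane(px,z,I):
    d=I["pose"][:3,:3]@[(px[0]-I["cx"])/I["fx"],(px[1]-I["cy"])/I["fy"],1]; o=I["pose"][:3,3]
    return o+d*(z-o[2])/d[2]
E
python3 - <<'E'
from h import *
I=dict(np.load("pics/scene0.npz"))
f=lambda p,o:((p[0]+.5)/4-.5+o[0],(p[1]+.5)/4-.5+o[1])
S=dict(red=((35,230),(285,416),124),black=((174,221),(355,350),70),green=((163,110),(411,282),124),blue=((227,56),(475,219),124))
for n,(a,b,L) in S.items():
    A=ray_plane(f(a,(335,160)),.039,I);B=ray_plane(f(b,(335,160)),.039,I);d=B-A;l=np.linalg.norm(d);u=d/l
    print(n,"len",l,L/1000+.069,"yaw",np.arctan2(d[1],d[0]),"mid",(A+u*L/1000+B-u*.069)[:2]/2)
o=(170,240)
P=[ray_plane(f(p,o),.014,I)[:2] for p in ((24,410),(156,540),(549,122))]
print(np.linalg.norm(P[1]-P[0]),np.linalg.norm(P[2]-P[1]))
y=(P[2]-P[1])/np.linalg.norm(P[2]-P[1]); print("rack c",(P[0]+P[2])/2,"y dir",y,np.arctan2(y[1],y[0]),"x from P0-P1",(P[1]-P[0])/np.linalg.norm(P[1]-P[0]))
E
```

```text
red len 0.18548776861332533 0.193 yaw 0.1609281992642468 mid [0.5984 0.1333]
black len 0.1322353057657555 0.139 yaw 0.16208552907624166 mid [0.5916 0.1973]
green len 0.1871249457302274 0.193 yaw 0.15549680686687894 mid [0.5784 0.2592]
blue len 0.18702925316340366 0.193 yaw 0.16425560047556712 mid [0.5706 0.3244]
0.10180950963020703 0.31555901094590055
rack c [ 0.5136 -0.2032] y dir [-0.2111  0.9775] 1.7834700391238771 x from P0-P1 [0.9797 0.2004]
```

```bash
cat >> h.py <<'E'
from bench import ctrl
def to(x,y,z,yaw,T=None):
    """slide (mm) / delta_rot from measured pose to TCP x,y,z, pointing down, tool y at heading yaw"""
    s=ctrl.get_state(); r=R.from_rotvec(s["tool_rot"]); p=s["position"]
    ty=np.array([np.cos(yaw),np.sin(yaw),0]); tz=np.array([0,0,-1.]); g=R.from_matrix(np.c_[np.cross(ty,tz),ty,tz])
    print("t",s["time"],"pos",p,"f",s["ft_force"],"gw",s["grip_width"],"gf",s["grip_force"],"q",s["joint_positions"])
    print("slide",r.inv().apply(np.array([x,y,z])-p)*1000,"rot",(r.inv()*g).as_rotvec())
E
python3 -c "
from h import *
to(.4,.42,.245,1.726); to(.585,.228,.3,1.726)"
```

```text
t 0.1 pos [0.2795 0.5863 0.2436] f [ 0.3506  1.1103 -0.0891] gw 0.9960711959427407 gf 0.0 q [-1.1119  0.3218 -0.0701  1.4515  0.0226  1.3708 -0.0569]
slide [-180.3161  -98.3185   -1.2419] rot [-0.0017 -0.0004 -0.6   ]
t 0.1 pos [0.2795 0.5863 0.2436] f [ 0.3506  1.1103 -0.0891] gw 0.9960711959427407 gf 0.0 q [-1.1119  0.3218 -0.0701  1.4515  0.0226  1.3708 -0.0569]
slide [-429.9304 -192.1351  -56.0614] rot [-0.0017 -0.0004 -0.6   ]
```

Emit:
send_rows --motion '[{"claw":0.13,"slide":[-36,-20,0],"delta_rot":[0,0,-0.12]},{"claw":0.13,"slide":[-72,-40,0],"delta_rot":[0,0,-0.24]},{"claw":0.13,"slide":[-108,-60,0],"delta_rot":[0,0,-0.36]},{"claw":0.13,"slide":[-144,-80,0],"delta_rot":[0,0,-0.48]},{"claw":0.13,"slide":[-180,-98,0],"delta_rot":[0,0,-0.6]}]' --grip_force 15

```text
time: 0.6
position: [0.4006, 0.4191, 0.2442]
tool_rot: [0.251, -3.131, 0.001]
ft_force: [-0.0, -0.5, 0.2]
grip_width: 0.632
grip_force: 0.0
```

```bash
python3 -c "
from h import *
to(.585,.228,.3,1.726)"
```

```text
t 0.6 pos [0.4006 0.4191 0.2442] f [-0.0263 -0.4661  0.2225] gw 0.6323057742033493 gf 0.0 q [-0.829   0.1734 -0.028   1.6322  0.0051  1.3367  0.8732]
slide [-151.519  -218.0366  -55.7698] rot [-0.0005 -0.0004  0.005 ]
```

Emit:
send_rows --motion '[{"claw":0.13,"slide":[-25,-36,-9],"delta_rot":[0,0,0]},{"claw":0.13,"slide":[-50,-72,-18],"delta_rot":[0,0,0]},{"claw":0.13,"slide":[-75,-108,-27],"delta_rot":[0,0,0]},{"claw":0.13,"slide":[-100,-144,-36],"delta_rot":[0,0,0]},{"claw":0.13,"slide":[-125,-180,-45],"delta_rot":[0,0,0]}]'

```text
time: 1.1
position: [0.5521, 0.2608, 0.2896]
tool_rot: [0.244, -3.132, 0.0]
ft_force: [0.9, 0.9, 0.5]
grip_width: 0.566
grip_force: 0.0
```

Emit:
send_rows --motion '[{"claw":0.13,"slide":[-26,-38,-11],"delta_rot":[0,0,0]},{"claw":0.13,"slide":[-26,-38,-11],"delta_rot":[0,0,0]},{"claw":0.13,"slide":[-26,-38,-11],"delta_rot":[0,0,0]}]'

```text
time: 1.4
position: [0.5835, 0.2274, 0.3001]
tool_rot: [0.239, -3.132, 0.0]
ft_force: [-1.2, 0.7, -0.6]
grip_width: 0.565
grip_force: 0.0
```

```bash
python3 -c "
from h import *
import cv2
to(.585,.228,.3,1.726)
i=ctrl.get_image('wrist'); cv2.imwrite('pics/w1.png',i['color']); np.savez('pics/w1.npz',**{k:i[k] for k in ('color','fx','fy','cx','cy','pose')});print(i['fx'],i['cx'],i['cy'],i['pose'])"
```

```text
t 1.4 pos [0.5835 0.2274 0.3001] f [-1.1557  0.6832 -0.6454] gw 0.5646870696918924 gf 0.0 q [-0.5395  0.2492  0.1545  1.4347 -0.0383  1.4612  1.3374]
slide [-1.5743  0.3336  0.1445] rot [-0.     -0.0006 -0.0031]
325.19226210127806 282.29510532303425 215.31252260225057 [[-0.151   0.9574  0.2459  0.5173]
 [ 0.9885  0.1464  0.0373  0.2163]
 [-0.0003  0.2488 -0.9686  0.4408]
 [ 0.      0.      0.      1.    ]]
```

View pics/w1.png

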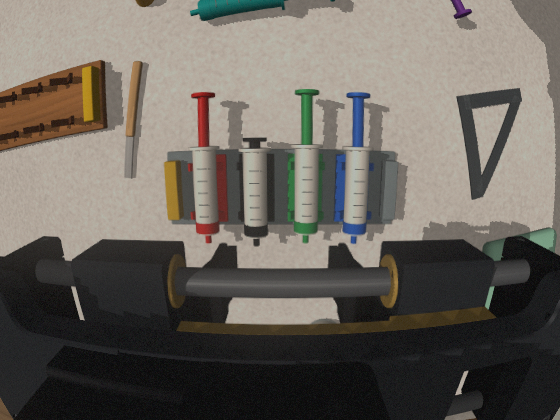

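The wrist view shows all four syringes (plate to tip): red (203,94)-(209,243), black (255,140)-(256,245), green (307,92)-(305,243), blue (358,95)-(353,243). The flanges are at rows 147-149.

```bash
cat >> h.py <<'E'
def fish(px,z,I):
    v=np.array([px[0]-I["cx"],px[1]-I["cy"]]);r=np.linalg.norm(v);t=r/I["fx"]
    d=I["pose"][:3,:3]@np.r_[np.sin(t)*v/r,np.cos(t)]; o=I["pose"][:3,3]
    return o+d*(z-o[2])/d[2]
E
python3 - <<'E'
from h import *
I=dict(np.load("pics/w1.npz"))
S=dict(red=((203,94),(203.5,148.5),(209,243),124),black=((255,140),(255,149.5),(256.5,245),70),green=((306.5,92),(306.5,147.5),(305.5,243),124),blue=((358,95),(357,148.5),(353,243),124))
for n,(a,fl,b,L) in S.items():
    A,F,B=[fish(q,.039,I) for q in (a,fl,b)];d=B-A;l=np.linalg.norm(d);u=d/l
    print(n,"len",l,L/1000+.069,"yaw",np.arctan2(d[1],d[0]),"mid",((A+u*L/1000+B-u*.069)/2)[:2],"from flange",(F+.055*u)[:2])
E
```

```text
red len 0.1933722870113446 0.193 yaw 0.15577325457807537 mid [0.6034 0.1304] from flange [0.6032 0.1297]
black len 0.13569868960809353 0.139 yaw 0.14897523018798098 mid [0.5977 0.1944] from flange [0.5961 0.1941]
green len 0.1925440280840125 0.193 yaw 0.15630708925860665 mid [0.5839 0.2568] from flange [0.5841 0.2568]
blue len 0.19174993894343229 0.193 yaw 0.15291454733504717 mid [0.5751 0.32  ] from flange [0.5744 0.3194]
```

```bash
python3 -c "
from h import *
to(.6034,.1304,.12,1.7248)"
```

```text
t 1.45 pos [0.5824 0.2293 0.2999] f [-0.5311  0.5041 -0.4383] gw 0.5665348622506754 gf 0.0 q [-0.5409  0.2489  0.1526  1.4355 -0.0387  1.4613  1.3374]
slide [  -5.7329 -101.0808  179.8057] rot [ 0.0007 -0.0014  0.0013]
```

Emit:
send_rows --motion '[{"claw":0.13,"slide":[-2,-30,45],"delta_rot":[0,0,0]},{"claw":0.13,"slide":[-4,-60,90],"delta_rot":[0,0,0]},{"claw":0.13,"slide":[-5,-90,125],"delta_rot":[0,0,0]},{"claw":0.13,"slide":[-6,-101,160],"delta_rot":[0,0,0]},{"claw":0.13,"slide":[-6,-101,180],"delta_rot":[0,0,0]}]'

```text
time: 1.95
position: [0.6017, 0.128, 0.1163]
tool_rot: [0.241, -3.126, 0.003]
ft_force: [-0.7, 0.3, 0.0]
grip_width: 0.565
grip_force: 0.0
```

Emit:
send_rows --motion '[{"claw":0.13,"slide":[0,0,0],"delta_rot":[0,0,0]},{"claw":0.13,"slide":[0,0,0],"delta_rot":[0,0,0]}]'

```text
time: 2.15
position: [0.6038, 0.1322, 0.1208]
tool_rot: [0.248, -3.131, -0.002]
ft_force: [0.2, 0.5, 0.7]
grip_width: 0.565
grip_force: 0.0
```

```bash
python3 -c "
from h import *
for k in range(2): to(.6034,.1304,.044,1.7248)
import cv2
i=ctrl.get_image('wrist'); cv2.imwrite('pics/w2.png',i['color'])"
```

```text
t 2.15 pos [0.6038 0.1322 0.1208] f [0.2009 0.4985 0.676 ] gw 0.5646171443595706 gf 0.0 q [-0.4181  0.3408  0.1942  1.6879 -0.0729  1.1202  1.5261]
slide [ 0.6437 -1.8364 76.7702] rot [ 0.001  -0.0004  0.0043]
t 2.15 pos [0.6038 0.1322 0.1208] f [0.2009 0.4985 0.676 ] gw 0.5646171443595706 gf 0.0 q [-0.4181  0.3408  0.1942  1.6879 -0.0729  1.1202  1.5261]
slide [ 0.6437 -1.8364 76.7702] rot [ 0.001  -0.0004  0.0043]
```

View pics/w2.png

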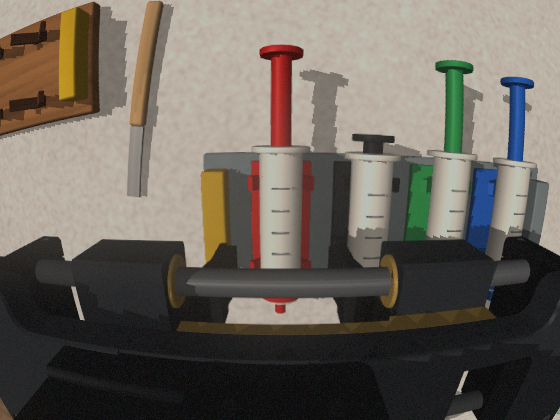

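The gripper is centred on red: barrel at column 281, image centre at 282. I'll descend and grip.

Emit:
send_rows --motion '[{"claw":0.13,"slide":[0,0,20],"delta_rot":[0,0,0]},{"claw":0.13,"slide":[0,0,40],"delta_rot":[0,0,0]},{"claw":0.13,"slide":[0,0,60],"delta_rot":[0,0,0]},{"claw":0.13,"slide":[0,0,76],"delta_rot":[0,0,0]},{"claw":0.13,"slide":[0,0,76],"delta_rot":[0,0,0]}]'

```text
time: 2.7
position: [0.6034, 0.1307, 0.0435]
tool_rot: [0.245, -3.13, 0.0]
ft_force: [0.1, 0.1, -0.7]
grip_width: 0.567
grip_force: 0.0
```

Emit:
send_rows --motion '[{"claw":-0.6,"slide":[0,0,0],"delta_rot":[0,0,0]},{"claw":-0.6,"slide":[0,0,0],"delta_rot":[0,0,0]},{"claw":-0.6,"slide":[0,0,0],"delta_rot":[0,0,0]},{"claw":-0.6,"slide":[0,0,0],"delta_rot":[0,0,0]},{"claw":-0.6,"slide":[0,0,0],"delta_rot":[0,0,0]}]' --grip_force 15

```text
time: 3.2
position: [0.6053, 0.1309, 0.0458]
tool_rot: [-0.244, 3.13, 0.002]
ft_force: [-0.4, 3.0, 5.0]
grip_width: 0.34
grip_force: 15.0
```

Emit:
send_rows --motion '[{"claw":-0.6,"slide":[0,0,-15],"delta_rot":[0,0,0]},{"claw":-0.6,"slide":[0,0,-40],"delta_rot":[0,0,0]},{"claw":-0.6,"slide":[0,0,-75],"delta_rot":[0,0,0]},{"claw":-0.6,"slide":[0,0,-110],"delta_rot":[0,0,0]},{"claw":-0.6,"slide":[0,0,-145],"delta_rot":[0,0,0]}]'

```text
time: 3.7
position: [0.6042, 0.129, 0.1916]
tool_rot: [0.242, -3.132, 0.001]
ft_force: [0.3, 0.5, -1.2]
grip_width: 0.342
grip_force: 15.0
```

```bash
python3 -c "
from h import *
to(.52,-.19,.3,1.779)"
```

```text
t 3.7 pos [0.6042 0.129  0.1916] f [ 0.3086  0.5406 -1.1726] gw 0.34205359528080787 gf 14.99957486987114 q [-0.423   0.282   0.2038  1.6143 -0.0585  1.2516  1.5167]
slide [ 132.2706 -302.3751 -108.124 ] rot [-0.0008 -0.0002 -0.0537]
```

Emit:
send_rows --motion '[{"claw":-0.6,"slide":[15,-34,-11],"delta_rot":[0,0,-0.01]},{"claw":-0.6,"slide":[30,-68,-22],"delta_rot":[0,0,-0.02]},{"claw":-0.6,"slide":[45,-102,-33],"delta_rot":[0,0,-0.03]},{"claw":-0.6,"slide":[60,-136,-44],"delta_rot":[0,0,-0.04]},{"claw":-0.6,"slide":[75,-170,-55],"delta_rot":[0,0,-0.054]}]'

```text
time: 4.2
position: [0.5557, -0.0518, 0.2458]
tool_rot: [-0.328, 3.124, -0.001]
ft_force: [1.2, -0.3, -1.1]
grip_width: 0.337
grip_force: 15.0
```

Emit:
send_rows --motion '[{"claw":-0.6,"slide":[15,-35,-13],"delta_rot":[0,0,0]},{"claw":-0.6,"slide":[30,-70,-26],"delta_rot":[0,0,0]},{"claw":-0.6,"slide":[45,-105,-40],"delta_rot":[0,0,0]},{"claw":-0.6,"slide":[57,-132,-53],"delta_rot":[0,0,0]},{"claw":-0.6,"slide":[57,-132,-53],"delta_rot":[0,0,0]}]'

```text
time: 4.7
position: [0.5265, -0.1977, 0.3007]
tool_rot: [-0.312, 3.123, -0.007]
ft_force: [0.5, 0.7, -0.4]
grip_width: 0.338
grip_force: 15.0
```

```bash
python3 -c "
from h import *
import cv2
to(.52,-.19,.3,1.779)
i=ctrl.get_image('wrist'); cv2.imwrite('pics/w3.png',i['color']); np.savez('pics/w3.npz',**{k:i[k] for k in ('color','fx','fy','cx','cy','pose')})"
```

```text
t 4.7 pos [ 0.5265 -0.1977  0.3007] f [ 0.5307  0.652  -0.3704] gw 0.33794762942604084 gf 14.998542666435242 q [-0.0825  0.1077  0.4292  1.6053 -0.0425  1.4341  2.1202]
slide [4.8476 8.7978 0.6042] rot [-0.0045  0.0023 -0.0088]
```

View pics/w3.png

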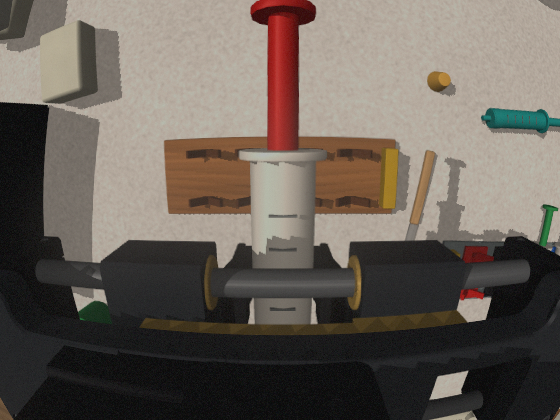

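```bash
python3 - <<'E'
import cv2
c=cv2.imread("pics/w3.png")[120:230,150:410]
cv2.imwrite("pics/w3c.png",cv2.resize(c,None,fx=3,fy=3,interpolation=cv2.INTER_CUBIC))
E
```

```text
(no output)
```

View pics/w3c.png

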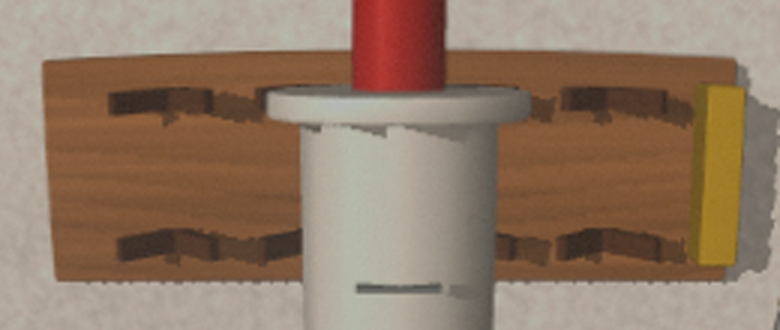

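Corners in this 3x crop: TL (43,60), BL (56,281), TR (737,58), BR (727,281). Saddle tips are at (109,93)-(212,90), (118,238)-(217,238), (562,90)-(667,92) and (557,235)-(659,237).

```bash
python3 - <<'E'
from h import *
I=dict(np.load("pics/w3.npz"))
f=lambda p:((p[0]+.5)/3-.5+150,(p[1]+.5)/3-.5+120)
px=[(43,60),(56,281),(737,58),(727,281)]; loc=[(-.052,-.158),(.052,-.158),(-.052,.158),(.052,.158)]; z=[.014]*4
sx=[(109,93),(212,90),(118,238),(217,238),(562,90),(667,92),(557,235),(659,237)]
sl=[(-.032,-.1195),(-.032,-.0725),(.032,-.1195),(.032,-.0725),(-.032,.0725),(-.032,.1195),(.032,.0725),(.032,.1195)]
def fit(px,loc,z):
    P=np.array([fish(f(p),h,I)[:2] for p,h in zip(px,z)]);L=np.array(loc)
    g=lambda v:((np.c_[np.cos(v[2])*L[:,0]-np.sin(v[2])*L[:,1],np.sin(v[2])*L[:,0]+np.cos(v[2])*L[:,1]]+v[:2])-P)
    s=least_squares(lambda v:g(v).ravel(),[.51,-.2,.2]); print(s.x); print(g(s.x).round(4).tolist()); return s.x
fit(px,loc,z);fit(sx,sl,[.038]*8);v=fit(px+sx,loc+sl,z+[.038]*8)
for y in (.096,.032,-.032,-.096): print(y,v[:2]+y*np.array([-np.sin(v[2]),np.cos(v[2])]))
E
```

```text
[ 0.5167 -0.206   0.2008]
[[0.0, -0.0007], [0.0003, -0.0004], [-0.0004, 0.0011], [0.0, -0.0]]
[ 0.512  -0.2076  0.201 ]
[[-0.0, -0.0018], [-0.0007, 0.0], [0.0011, -0.0024], [0.0002, 0.0002], [-0.0011, -0.0004], [-0.001, 0.0014], [0.0012, 0.0006], [0.0003, 0.0024]]
[ 0.5136 -0.2071  0.2009]
[[-0.0031, -0.0018], [-0.0028, -0.0014], [-0.0036, 0.0], [-0.0031, -0.0011], [0.0015, -0.0013], [0.0009, 0.0006], [0.0027, -0.0018], [0.0018, 0.0008], [0.0005, 0.0001], [0.0006, 0.0019], [0.0028, 0.0011], [0.0018, 0.0029]]
0.096 [ 0.4944 -0.113 ]
0.032 [ 0.5072 -0.1757]
-0.032 [ 0.52   -0.2385]
-0.096 [ 0.5327 -0.3012]
```

```bash
python3 -c "
from h import *
to(.4963,-.1121,.12,1.772)"
```

```text
t 4.75 pos [ 0.5273 -0.1941  0.2994] f [ 0.439   1.579  -0.4387] gw 0.33758387508967713 gf 14.999362528324127 q [-0.0844  0.1084  0.4258  1.607  -0.0446  1.4336  2.1191]
slide [ 14.0849  86.8586 179.1939] rot [-0.0017  0.0018  0.002 ]
```

Emit:
send_rows --motion '[{"claw":-0.6,"slide":[4,25,40],"delta_rot":[0,0,0]},{"claw":-0.6,"slide":[8,50,80],"delta_rot":[0,0,0]},{"claw":-0.6,"slide":[12,75,120],"delta_rot":[0,0,0]},{"claw":-0.6,"slide":[14,87,155],"delta_rot":[0,0,0]},{"claw":-0.6,"slide":[14,87,180],"delta_rot":[0,0,0]}]'

```text
time: 5.25
position: [0.4943, -0.1042, 0.1149]
tool_rot: [0.336, -3.12, -0.004]
ft_force: [-0.6, 0.3, 0.5]
grip_width: 0.34
grip_force: 15.0
```

Emit:
send_rows --motion '[{"claw":-0.6,"slide":[0,0,0],"delta_rot":[0,0,0]},{"claw":-0.6,"slide":[0,0,0],"delta_rot":[0,0,0]},{"claw":-0.6,"slide":[0,0,0],"delta_rot":[0,0,0]}]'

```text
time: 5.55
position: [0.4979, -0.1086, 0.1194]
tool_rot: [-0.328, 3.122, -0.001]
ft_force: [-0.1, 0.3, -0.0]
grip_width: 0.341
grip_force: 15.0
```

```bash
python3 -c "
from h import *
import cv2
to(.4963,-.1121,.0445,1.772)
i=ctrl.get_image('wrist'); cv2.imwrite('pics/w4.png',i['color'])
to(.4963,-.1121,.0445,1.772)"
```

```text
t 5.55 pos [ 0.4979 -0.1086  0.1194] f [-0.0519  0.3109 -0.0155] gw 0.3411614268398333 gf 14.999107718467712 q [-0.1653  0.1232  0.3503  1.9603 -0.0486  1.0631  1.986 ]
slide [ 2.4873 -3.0743 74.8519] rot [-0.0008  0.0028  0.008 ]
t 5.6 pos [ 0.498  -0.1087  0.1194] f [ 0.142  -0.2438 -0.1695] gw 0.3379158004719419 gf 14.999151974916458 q [-0.1652  0.123   0.3504  1.9603 -0.0486  1.0629  1.986 ]
slide [ 2.5604 -2.9292 74.9398] rot [-0.0009  0.0031  0.0077]
```

View pics/w4.png

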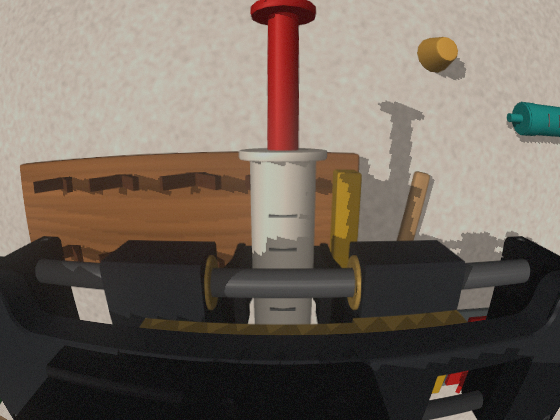

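The picture is steady: barrel axis at column 283, the groove's saddle tip at about (331,184), yellow block at column 346. I'll make the small measured correction and lower.

Emit:
send_rows --motion '[{"claw":-0.6,"slide":[2.5,-3,20],"delta_rot":[0,0,0.007]},{"claw":-0.6,"slide":[2.5,-3,40],"delta_rot":[0,0,0.007]},{"claw":-0.6,"slide":[2.5,-3,55],"delta_rot":[0,0,0.007]},{"claw":-0.6,"slide":[2.5,-3,66],"delta_rot":[0,0,0.007]},{"claw":-0.6,"slide":[2.5,-3,66],"delta_rot":[0,0,0.007]}]'

```text
time: 6.1
position: [0.4944, -0.1119, 0.0511]
tool_rot: [0.317, -3.124, -0.0]
ft_force: [-0.2, -0.8, -1.2]
grip_width: 0.344
grip_force: 15.0
```

Emit:
send_rows --motion '[{"claw":-0.6,"slide":[0,0,3],"delta_rot":[0,0,0]},{"claw":-0.6,"slide":[0,0,6],"delta_rot":[0,0,0]},{"claw":-0.6,"slide":[0,0,8],"delta_rot":[0,0,0]},{"claw":-0.6,"slide":[0,0,8],"delta_rot":[0,0,0]}]'

```text
time: 6.5
position: [0.4959, -0.1123, 0.0455]
tool_rot: [-0.317, 3.123, -0.0]
ft_force: [-4.1, -0.4, 9.8]
grip_width: 0.342
grip_force: 15.0
```

Emit:
send_rows --motion '[{"claw":0.13,"slide":[0,0,0],"delta_rot":[0,0,0]},{"claw":0.13,"slide":[0,0,0],"delta_rot":[0,0,0]},{"claw":0.13,"slide":[0,0,0],"delta_rot":[0,0,0]},{"claw":0.13,"slide":[0,0,0],"delta_rot":[0,0,0]}]'

```text
time: 6.9
position: [0.4946, -0.1117, 0.0434]
tool_rot: [0.317, -3.125, -0.0]
ft_force: [0.0, 0.4, 0.1]
grip_width: 0.545
grip_force: 0.0
```

Emit:
send_rows --motion '[{"claw":0.13,"slide":[0,0,-15],"delta_rot":[0,0,0]},{"claw":0.13,"slide":[0,0,-40],"delta_rot":[0,0,0]},{"claw":0.13,"slide":[0,0,-75],"delta_rot":[0,0,0]},{"claw":0.13,"slide":[0,0,-110],"delta_rot":[0,0,0]},{"claw":0.13,"slide":[0,0,-140],"delta_rot":[0,0,0]}]'

```text
time: 7.4
position: [0.4948, -0.1119, 0.1853]
tool_rot: [-0.317, 3.125, -0.0]
ft_force: [0.7, 0.5, -0.4]
grip_width: 0.563
grip_force: 0.0
```

```bash
python3 -c "
from h import *
import cv2
to(.5845,.2568,.12,1.7248)
i=ctrl.get_image('wrist'); cv2.imwrite('pics/w5.png',i['color'])"
```

```text
t 7.4 pos [ 0.4948 -0.1119  0.1853] f [ 0.7412  0.5419 -0.3799] gw 0.5626807343308401 gf 0.0 q [-0.1737  0.0515  0.3562  1.8913 -0.0194  1.2011  1.962 ]
slide [-161.7923  343.2065   65.3353] rot [-0.0002  0.0009  0.0481]
```

View pics/w5.png

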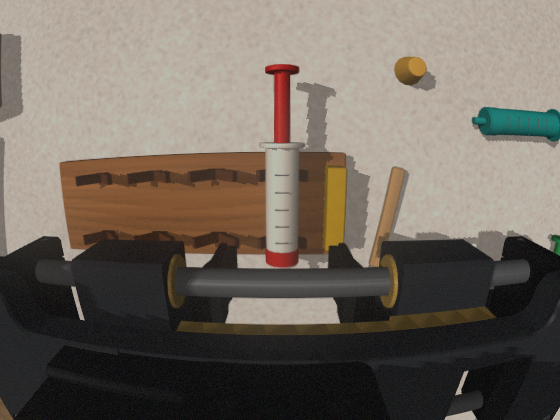

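Red is seated straight in the first groove (flange at (282,145), collar at (282,257)). Next is green.

Emit:
send_rows --motion '[{"claw":0.13,"slide":[-18,38,0],"delta_rot":[0,0,0.01]},{"claw":0.13,"slide":[-36,76,0],"delta_rot":[0,0,0.02]},{"claw":0.13,"slide":[-54,114,0],"delta_rot":[0,0,0.03]},{"claw":0.13,"slide":[-72,152,0],"delta_rot":[0,0,0.04]},{"claw":0.13,"slide":[-90,190,0],"delta_rot":[0,0,0.048]}]'

```text
time: 7.95
position: [0.5448, 0.094, 0.1832]
tool_rot: [0.241, -3.132, -0.0]
ft_force: [0.4, 0.1, 0.1]
grip_width: 0.566
grip_force: 0.0
```

Emit:
send_rows --motion '[{"claw":0.13,"slide":[-17,36,0],"delta_rot":[0,0,0]},{"claw":0.13,"slide":[-34,72,0],"delta_rot":[0,0,0]},{"claw":0.13,"slide":[-51,108,0],"delta_rot":[0,0,0]},{"claw":0.13,"slide":[-64,144,30],"delta_rot":[0,0,0]},{"claw":0.13,"slide":[-64,156,65],"delta_rot":[0,0,0]}]'

```text
time: 8.45
position: [0.5848, 0.2628, 0.1188]
tool_rot: [-0.25, 3.128, 0.007]
ft_force: [0.3, 1.0, -0.2]
grip_width: 0.563
grip_force: 0.0
```

Emit:
send_rows --motion '[{"claw":0.13,"slide":[0,0,0],"delta_rot":[0,0,0]},{"claw":0.13,"slide":[0,0,0],"delta_rot":[0,0,0]},{"claw":0.13,"slide":[0,0,0],"delta_rot":[0,0,0]},{"claw":0.13,"slide":[0,0,0],"delta_rot":[0,0,0]}]'

```text
time: 8.85
position: [0.5857, 0.255, 0.121]
tool_rot: [-0.238, 3.129, 0.001]
ft_force: [-0.4, -0.2, 0.9]
grip_width: 0.57
grip_force: 0.0
```

```bash
python3 -c "
from h import *
to(.5845,.2568,.044,1.7248)"
```

```text
t 8.85 pos [0.5857 0.255  0.121 ] f [-0.4138 -0.1691  0.922 ] gw 0.5698304498020099 gf 0.0 q [-0.5358  0.3762  0.1036  1.6341 -0.0414  1.1298  1.3006]
slide [ 1.215   1.8963 77.0167] rot [ 0.0005  0.0037 -0.0024]
```

Emit:
send_rows --motion '[{"claw":0.13,"slide":[1,1.5,20],"delta_rot":[0,0,0]},{"claw":0.13,"slide":[1,1.5,40],"delta_rot":[0,0,0]},{"claw":0.13,"slide":[1,1.5,60],"delta_rot":[0,0,0]},{"claw":0.13,"slide":[1,1.5,76],"delta_rot":[0,0,0]},{"claw":0.13,"slide":[1,1.5,76],"delta_rot":[0,0,0]}]'

```text
time: 9.35
position: [0.5818, 0.2564, 0.0411]
tool_rot: [0.24, -3.13, 0.002]
ft_force: [0.1, 0.4, 0.5]
grip_width: 0.566
grip_force: 0.0
```

Emit:
send_rows --motion '[{"claw":-0.6,"slide":[0,0,0],"delta_rot":[0,0,0]},{"claw":-0.6,"slide":[0,0,0],"delta_rot":[0,0,0]},{"claw":-0.6,"slide":[0,0,0],"delta_rot":[0,0,0]},{"claw":-0.6,"slide":[0,0,0],"delta_rot":[0,0,0]},{"claw":-0.6,"slide":[0,0,0],"delta_rot":[0,0,0]}]'

```text
time: 9.85
position: [0.5838, 0.2573, 0.0438]
tool_rot: [-0.241, 3.13, -0.0]
ft_force: [0.2, -2.2, 4.6]
grip_width: 0.34
grip_force: 15.0
```

Emit:
send_rows --motion '[{"claw":-0.6,"slide":[0,0,-15],"delta_rot":[0,0,0]},{"claw":-0.6,"slide":[0,0,-40],"delta_rot":[0,0,0]},{"claw":-0.6,"slide":[0,0,-75],"delta_rot":[0,0,0]},{"claw":-0.6,"slide":[0,0,-110],"delta_rot":[0,0,0]},{"claw":-0.6,"slide":[0,0,-145],"delta_rot":[0,0,0]}]'

```text
time: 10.35
position: [0.5823, 0.2583, 0.1897]
tool_rot: [-0.243, 3.132, 0.001]
ft_force: [-0.1, 0.2, -1.3]
grip_width: 0.339
grip_force: 15.0
```

```bash
python3 -c "
from h import *
to(.5091,-.1748,.12,1.772)"
```

```text
t 10.35 pos [0.5823 0.2583 0.1897] f [-0.0877  0.2305 -1.281 ] gw 0.3387821335508159 gf 14.999482333660126 q [-0.5437  0.3207  0.1054  1.5637 -0.0357  1.2586  1.2929]
slide [ 139.0785 -416.6555   69.3301] rot [ 0.0009  0.0002 -0.0464]
```

Emit:
send_rows --motion '[{"claw":-0.6,"slide":[13,-40,0],"delta_rot":[0,0,-0.01]},{"claw":-0.6,"slide":[26,-80,0],"delta_rot":[0,0,-0.02]},{"claw":-0.6,"slide":[40,-120,0],"delta_rot":[0,0,-0.03]},{"claw":-0.6,"slide":[53,-160,0],"delta_rot":[0,0,-0.04]},{"claw":-0.6,"slide":[67,-200,0],"delta_rot":[0,0,-0.046]}]'

```text
time: 10.85
position: [0.5467, 0.0489, 0.1885]
tool_rot: [-0.316, 3.125, 0.002]
ft_force: [0.7, -0.3, -0.5]
grip_width: 0.341
grip_force: 15.0
```

Emit:
send_rows --motion '[{"claw":-0.6,"slide":[13,-40,0],"delta_rot":[0,0,0]},{"claw":-0.6,"slide":[26,-80,0],"delta_rot":[0,0,0]},{"claw":-0.6,"slide":[39,-120,0],"delta_rot":[0,0,0]},{"claw":-0.6,"slide":[52,-160,0],"delta_rot":[0,0,0]},{"claw":-0.6,"slide":[62,-195,15],"delta_rot":[0,0,0]}]'

```text
time: 11.35
position: [0.5263, -0.1559, 0.1754]
tool_rot: [-0.312, 3.121, -0.001]
ft_force: [0.6, -0.1, -0.7]
grip_width: 0.338
grip_force: 15.0
```

Emit:
send_rows --motion '[{"claw":-0.6,"slide":[0,-12,30],"delta_rot":[0,0,0]},{"claw":-0.6,"slide":[0,-12,54],"delta_rot":[0,0,0]},{"claw":-0.6,"slide":[0,-12,54],"delta_rot":[0,0,0]},{"claw":-0.6,"slide":[0,-12,54],"delta_rot":[0,0,0]},{"claw":-0.6,"slide":[0,-12,54],"delta_rot":[0,0,0]}]'

```text
time: 11.85
position: [0.529, -0.1649, 0.1204]
tool_rot: [-0.316, 3.123, -0.0]
ft_force: [0.2, 0.3, 0.3]
grip_width: 0.339
grip_force: 15.0
```

```bash
python3 -c "
from h import *
to(.5091,-.1748,.0455,1.772)"
```

```text
t 11.85 pos [ 0.529  -0.1649  0.1204] f [0.1614 0.2812 0.3457] gw 0.33887456785857023 gf 14.999654442071915 q [-0.0782  0.2178  0.3739  1.8559 -0.0905  1.0814  2.1024]
slide [21.6972 -5.7004 74.8582] rot [-0.0006  0.0028  0.0004]
```

Emit:
send_rows --motion '[{"claw":-0.6,"slide":[22,-5.5,5],"delta_rot":[0,0,0]},{"claw":-0.6,"slide":[22,-5.5,25],"delta_rot":[0,0,0]},{"claw":-0.6,"slide":[22,-5.5,45],"delta_rot":[0,0,0]},{"claw":-0.6,"slide":[22,-5.5,64],"delta_rot":[0,0,0]},{"claw":-0.6,"slide":[22,-5.5,64],"delta_rot":[0,0,0]}]'

```text
time: 12.35
position: [0.5065, -0.1742, 0.0538]
tool_rot: [0.315, -3.124, -0.002]
ft_force: [0.1, 0.4, -0.2]
grip_width: 0.338
grip_force: 15.0
```

Emit:
send_rows --motion '[{"claw":-0.6,"slide":[0,0,0],"delta_rot":[0,0,0]}]'

```text
time: 12.45
position: [0.5082, -0.175, 0.0559]
tool_rot: [-0.315, 3.124, -0.0]
ft_force: [-0.1, -0.6, -0.3]
grip_width: 0.335
grip_force: 15.0
```

```bash
python3 -c "
from h import *
to(.5091,-.1748,.0455,1.772)"
```

```text
t 12.45 pos [ 0.5082 -0.175   0.0559] f [-0.1499 -0.5775 -0.3338] gw 0.3351840764339659 gf 14.999620914459229 q [-0.0507  0.2672  0.3748  1.9473 -0.1198  0.9468  2.1537]
slide [-0.9327  0.0039 10.3603] rot [-0.0004  0.0015 -0.0003]
```

Emit:
send_rows --motion '[{"claw":-0.6,"slide":[-1,0,4],"delta_rot":[0,0,0]},{"claw":-0.6,"slide":[-1,0,8],"delta_rot":[0,0,0]},{"claw":-0.6,"slide":[-1,0,11],"delta_rot":[0,0,0]},{"claw":-0.6,"slide":[-1,0,11],"delta_rot":[0,0,0]}]'

```text
time: 12.85
position: [0.5087, -0.175, 0.0438]
tool_rot: [-0.314, 3.125, -0.0]
ft_force: [0.1, 1.0, 0.6]
grip_width: 0.337
grip_force: 15.0
```

Emit:
send_rows --motion '[{"claw":0.13,"slide":[0,0,0],"delta_rot":[0,0,0]},{"claw":0.13,"slide":[0,0,0],"delta_rot":[0,0,0]},{"claw":0.13,"slide":[0,0,0],"delta_rot":[0,0,0]},{"claw":0.13,"slide":[0,0,0],"delta_rot":[0,0,0]},{"claw":0.13,"slide":[0,0,0],"delta_rot":[0,0,0]}]'

```text
time: 13.35
position: [0.5082, -0.175, 0.0435]
tool_rot: [0.314, -3.126, -0.0]
ft_force: [-0.2, 0.8, 0.7]
grip_width: 0.558
grip_force: 0.0
```

Emit:
send_rows --motion '[{"claw":0.13,"slide":[0,0,-15],"delta_rot":[0,0,0]},{"claw":0.13,"slide":[0,0,-40],"delta_rot":[0,0,0]},{"claw":0.13,"slide":[0,0,-75],"delta_rot":[0,0,0]},{"claw":0.13,"slide":[0,0,-110],"delta_rot":[0,0,0]},{"claw":0.13,"slide":[0,0,-140],"delta_rot":[0,0,0]}]'

```text
time: 13.85
position: [0.5085, -0.1753, 0.1867]
tool_rot: [-0.313, 3.124, -0.001]
ft_force: [0.3, -0.3, -0.1]
grip_width: 0.562
grip_force: 0.0
```

```bash
python3 -c "
from h import *
to(.575,.3198,.12,1.7248)"
```

```text
t 13.85 pos [ 0.5085 -0.1753  0.1867] f [ 0.2862 -0.3433 -0.1475] gw 0.5622436292239992 gf 0.0 q [-0.0799  0.1181  0.3911  1.8226 -0.0485  1.2077  2.0965]
slide [-163.2319  472.1527   66.7026] rot [-0.0008  0.0023  0.0458]
```

Emit:
send_rows --motion '[{"claw":0.13,"slide":[-14,42,0],"delta_rot":[0,0,0]},{"claw":0.13,"slide":[-28,84,0],"delta_rot":[0,0,0]},{"claw":0.13,"slide":[-42,126,0],"delta_rot":[0,0,0]},{"claw":0.13,"slide":[-56,168,0],"delta_rot":[0,0,0]},{"claw":0.13,"slide":[-70,210,0],"delta_rot":[0,0,0]}]'

```text
time: 14.35
position: [0.5352, 0.0463, 0.1851]
tool_rot: [-0.313, 3.124, 0.0]
ft_force: [0.8, -0.3, 0.5]
grip_width: 0.566
grip_force: 0.0
```

Emit:
send_rows --motion '[{"claw":0.13,"slide":[-14,42,0],"delta_rot":[0,0,0]},{"claw":0.13,"slide":[-28,84,0],"delta_rot":[0,0,0]},{"claw":0.13,"slide":[-42,126,0],"delta_rot":[0,0,0]},{"claw":0.13,"slide":[-56,168,0],"delta_rot":[0,0,0]},{"claw":0.13,"slide":[-70,210,0],"delta_rot":[0,0,0]}]'

```text
time: 14.85
position: [0.5622, 0.2661, 0.1851]
tool_rot: [-0.313, 3.124, 0.0]
ft_force: [-0.3, 0.5, -0.0]
grip_width: 0.561
grip_force: 0.0
```

Emit:
send_rows --motion '[{"claw":0.13,"slide":[-12,35,20],"delta_rot":[0,0,0.03]},{"claw":0.13,"slide":[-23,52,66],"delta_rot":[0,0,0.046]},{"claw":0.13,"slide":[-23,52,66],"delta_rot":[0,0,0.046]},{"claw":0.13,"slide":[-23,52,66],"delta_rot":[0,0,0.046]},{"claw":0.13,"slide":[-23,52,66],"delta_rot":[0,0,0.046]}]'

```text
time: 15.35
position: [0.5757, 0.3189, 0.1201]
tool_rot: [-0.239, 3.129, 0.001]
ft_force: [0.7, 0.3, 0.6]
grip_width: 0.56
grip_force: 0.0
```

```bash
python3 -c "
from h import *
to(.575,.3198,.044,1.7248)"
```

```text
t 15.35 pos [0.5757 0.3189 0.1201] f [0.6771 0.3242 0.6111] gw 0.5598131390862099 gf 0.0 q [-0.5943  0.4147  0.0607  1.581  -0.0257  1.1436  1.1951]
slide [ 0.7997  0.9633 76.1042] rot [ 0.0002  0.0033 -0.0016]
```

Emit:
send_rows --motion '[{"claw":0.13,"slide":[1,1,20],"delta_rot":[0,0,0]},{"claw":0.13,"slide":[1,1,40],"delta_rot":[0,0,0]},{"claw":0.13,"slide":[1,1,60],"delta_rot":[0,0,0]},{"claw":0.13,"slide":[1,1,75.5],"delta_rot":[0,0,0]},{"claw":0.13,"slide":[1,1,75.5],"delta_rot":[0,0,0]}]'

```text
time: 15.85
position: [0.5726, 0.3193, 0.0415]
tool_rot: [0.24, -3.131, 0.002]
ft_force: [-1.2, -0.6, -1.5]
grip_width: 0.562
grip_force: 0.0
```

Emit:
send_rows --motion '[{"claw":-0.6,"slide":[0,0,0],"delta_rot":[0,0,0]},{"claw":-0.6,"slide":[0,0,0],"delta_rot":[0,0,0]},{"claw":-0.6,"slide":[0,0,0],"delta_rot":[0,0,0]},{"claw":-0.6,"slide":[0,0,0],"delta_rot":[0,0,0]},{"claw":-0.6,"slide":[0,0,0],"delta_rot":[0,0,0]}]'

```text
time: 16.35
position: [0.5739, 0.3205, 0.0433]
tool_rot: [-0.241, 3.131, -0.0]
ft_force: [0.2, -1.6, 5.1]
grip_width: 0.343
grip_force: 15.0
```

Emit:
send_rows --motion '[{"claw":-0.6,"slide":[0,0,-15],"delta_rot":[0,0,0]},{"claw":-0.6,"slide":[0,0,-40],"delta_rot":[0,0,0]},{"claw":-0.6,"slide":[0,0,-75],"delta_rot":[0,0,0]},{"claw":-0.6,"slide":[0,0,-110],"delta_rot":[0,0,0]},{"claw":-0.6,"slide":[0,0,-145],"delta_rot":[0,0,0]}]'

```text
time: 16.85
position: [0.5724, 0.3213, 0.1892]
tool_rot: [-0.243, 3.132, 0.001]
ft_force: [0.2, 0.2, -1.0]
grip_width: 0.339
grip_force: 15.0
```

```bash
python3 -c "
from h import *
to(.5219,-.2376,.12,1.772)"
```

```text
t 16.85 pos [0.5724 0.3213 0.1892] f [ 0.208   0.1958 -0.9765] gw 0.33900796340693684 gf 14.999430030584335 q [-0.5998  0.3609  0.0618  1.5104 -0.0236  1.2706  1.1905]
slide [ 136.1195 -544.5151   68.6906] rot [ 0.0008  0.0001 -0.0464]
```

Emit:
send_rows --motion '[{"claw":-0.6,"slide":[10.5,-42,0],"delta_rot":[0,0,0]},{"claw":-0.6,"slide":[21,-84,0],"delta_rot":[0,0,0]},{"claw":-0.6,"slide":[31.5,-126,0],"delta_rot":[0,0,0]},{"claw":-0.6,"slide":[42,-168,0],"delta_rot":[0,0,0]},{"claw":-0.6,"slide":[52.5,-210,0],"delta_rot":[0,0,0]}]'

```text
time: 17.35
position: [0.5528, 0.1042, 0.1879]
tool_rot: [-0.243, 3.131, 0.002]
ft_force: [1.3, 0.4, -0.5]
grip_width: 0.338
grip_force: 15.0
```

Emit:
send_rows --motion '[{"claw":-0.6,"slide":[10.5,-42,0],"delta_rot":[0,0,0]},{"claw":-0.6,"slide":[21,-84,0],"delta_rot":[0,0,0]},{"claw":-0.6,"slide":[31.5,-126,0],"delta_rot":[0,0,0]},{"claw":-0.6,"slide":[42,-168,0],"delta_rot":[0,0,0]},{"claw":-0.6,"slide":[52.5,-210,0],"delta_rot":[0,0,0]}]'

```text
time: 17.85
position: [0.5335, -0.1113, 0.188]
tool_rot: [-0.243, 3.131, 0.001]
ft_force: [1.0, -0.3, -0.1]
grip_width: 0.339
grip_force: 15.0
```

Emit:
send_rows --motion '[{"claw":-0.6,"slide":[10.5,-42,0],"delta_rot":[0,0,-0.02]},{"claw":-0.6,"slide":[21,-84,0],"delta_rot":[0,0,-0.046]},{"claw":-0.6,"slide":[31,-124,25],"delta_rot":[0,0,-0.046]},{"claw":-0.6,"slide":[31,-124,69],"delta_rot":[0,0,-0.046]},{"claw":-0.6,"slide":[31,-124,69],"delta_rot":[0,0,-0.046]}]'

```text
time: 18.35
position: [0.518, -0.2368, 0.1134]
tool_rot: [0.309, -3.117, -0.007]
ft_force: [-1.2, 1.1, -0.5]
grip_width: 0.337
grip_force: 15.0
```

Emit:
send_rows --motion '[{"claw":-0.6,"slide":[0,0,0],"delta_rot":[0,0,0]},{"claw":-0.6,"slide":[0,0,0],"delta_rot":[0,0,0]},{"claw":-0.6,"slide":[0,0,0],"delta_rot":[0,0,0]}]'

```text
time: 18.65
position: [0.524, -0.2369, 0.1204]
tool_rot: [-0.317, 3.122, -0.001]
ft_force: [0.2, -0.6, 0.2]
grip_width: 0.337
grip_force: 15.0
```

```bash
python3 -c "
from h import *
to(.5219,-.2376,.0445,1.772)"
```

```text
t 18.65 pos [ 0.524  -0.2369  0.1204] f [ 0.1885 -0.6121  0.234 ] gw 0.3371654070724142 gf 14.999470263719559 q [ 0.024   0.2635  0.4093  1.8071 -0.1183  1.091   2.2481]
slide [ 2.4519 -0.1642 75.8845] rot [-0.0013  0.0037  0.0011]
```

Emit:
send_rows --motion '[{"claw":-0.6,"slide":[1,-0.5,20],"delta_rot":[0,0,0]},{"claw":-0.6,"slide":[1,-0.5,40],"delta_rot":[0,0,0]},{"claw":-0.6,"slide":[1,-0.5,55],"delta_rot":[0,0,0]},{"claw":-0.6,"slide":[1,-0.5,66],"delta_rot":[0,0,0]},{"claw":-0.6,"slide":[1,-0.5,66],"delta_rot":[0,0,0]}]'

```text
time: 19.15
position: [0.5207, -0.2376, 0.051]
tool_rot: [0.315, -3.124, -0.002]
ft_force: [-0.0, -0.2, -0.6]
grip_width: 0.338
grip_force: 15.0
```

Emit:
send_rows --motion '[{"claw":-0.6,"slide":[0,0,3],"delta_rot":[0,0,0]},{"claw":-0.6,"slide":[0,0,6],"delta_rot":[0,0,0]},{"claw":-0.6,"slide":[0,0,9],"delta_rot":[0,0,0]},{"claw":-0.6,"slide":[0,0,9],"delta_rot":[0,0,0]}]'

```text
time: 19.55
position: [0.5217, -0.238, 0.0435]
tool_rot: [-0.314, 3.125, 0.001]
ft_force: [-0.6, 1.8, 0.3]
grip_width: 0.337
grip_force: 15.0
```

Emit:
send_rows --motion '[{"claw":0.13,"slide":[0,0,0.5],"delta_rot":[0,0,0]},{"claw":0.13,"slide":[0,0,0.5],"delta_rot":[0,0,0]},{"claw":0.13,"slide":[0,0,0.5],"delta_rot":[0,0,0]},{"claw":0.13,"slide":[0,0,0.5],"delta_rot":[0,0,0]},{"claw":0.13,"slide":[0,0,0.5],"delta_rot":[0,0,0]}]'

```text
time: 20.05
position: [0.5212, -0.2384, 0.0425]
tool_rot: [-0.314, 3.126, -0.0]
ft_force: [-0.2, 0.2, 0.5]
grip_width: 0.558
grip_force: 0.0
```

Emit:
send_rows --motion '[{"claw":0.13,"slide":[0,0,-15],"delta_rot":[0,0,0]},{"claw":0.13,"slide":[0,0,-40],"delta_rot":[0,0,0]},{"claw":0.13,"slide":[0,0,-75],"delta_rot":[0,0,0]},{"claw":0.13,"slide":[0,0,-110],"delta_rot":[0,0,0]},{"claw":0.13,"slide":[0,0,-140],"delta_rot":[0,0,0]}]'

```text
time: 20.55
position: [0.5216, -0.2387, 0.1858]
tool_rot: [-0.313, 3.124, -0.002]
ft_force: [-0.8, -0.3, -0.2]
grip_width: 0.567
grip_force: 0.0
```

```bash
python3 -c "
from h import *
import cv2
to(.5945,.194,.12,1.7248)
i=ctrl.get_image('wrist'); cv2.imwrite('pics/w6.png',i['color'])"
```

```text
t 20.55 pos [ 0.5216 -0.2387  0.1858] f [-0.7812 -0.309  -0.2042] gw 0.5674536202066837 gf 0.0 q [ 0.0114  0.1995  0.4216  1.7405 -0.0869  1.2173  2.2261]
slide [-157.2071  409.738    65.6662] rot [-0.0011  0.0023  0.0458]
```

View pics/w6.png

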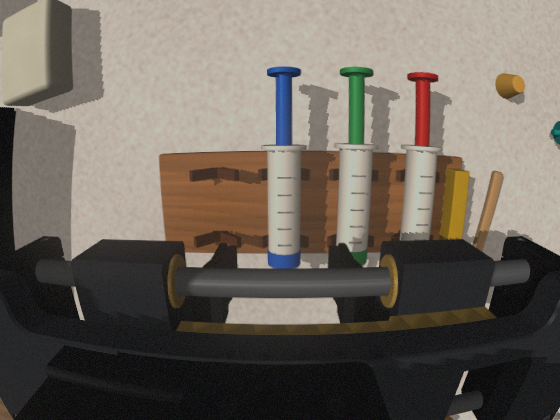

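Red, green and blue are all seated and aligned, at columns 420, 355 and 284. Now black.

Emit:
send_rows --motion '[{"claw":0.13,"slide":[-15,39,0],"delta_rot":[0,0,0]},{"claw":0.13,"slide":[-30,78,0],"delta_rot":[0,0,0]},{"claw":0.13,"slide":[-45,117,0],"delta_rot":[0,0,0]},{"claw":0.13,"slide":[-60,156,0],"delta_rot":[0,0,0]},{"claw":0.13,"slide":[-75,195,0],"delta_rot":[0,0,0]}]'

```text
time: 21.1
position: [0.5562, -0.0308, 0.1838]
tool_rot: [-0.313, 3.124, -0.0]
ft_force: [0.7, -1.0, -0.6]
grip_width: 0.565
grip_force: 0.0
```

Emit:
send_rows --motion '[{"claw":0.13,"slide":[-15,39,0],"delta_rot":[0,0,0]},{"claw":0.13,"slide":[-30,78,0],"delta_rot":[0,0,0]},{"claw":0.13,"slide":[-45,117,0],"delta_rot":[0,0,0]},{"claw":0.13,"slide":[-60,156,0],"delta_rot":[0,0,0]},{"claw":0.13,"slide":[-75,195,0],"delta_rot":[0,0,0]}]'

```text
time: 21.6
position: [0.591, 0.1753, 0.1838]
tool_rot: [-0.313, 3.124, 0.0]
ft_force: [0.8, 0.2, 1.0]
grip_width: 0.564
grip_force: 0.0
```

Emit:
send_rows --motion '[{"claw":0.13,"slide":[-7,20,20],"delta_rot":[0,0,0.03]},{"claw":0.13,"slide":[-7,20,65],"delta_rot":[0,0,0.046]},{"claw":0.13,"slide":[-7,20,65],"delta_rot":[0,0,0.046]},{"claw":0.13,"slide":[-7,20,65],"delta_rot":[0,0,0.046]},{"claw":0.13,"slide":[-7,20,65],"delta_rot":[0,0,0.046]}]'

```text
time: 22.1
position: [0.5952, 0.1941, 0.1203]
tool_rot: [-0.24, 3.129, 0.001]
ft_force: [0.6, -0.7, 0.7]
grip_width: 0.566
grip_force: 0.0
```

```bash
python3 -c "
from h import *
to(.5945,.194,.044,1.7248)"
```

```text
t 22.1 pos [0.5952 0.1941 0.1203] f [ 0.5865 -0.7088  0.6503] gw 0.5660006121892911 gf 0.0 q [-0.4734  0.3525  0.1412  1.6697 -0.0537  1.1194  1.4061]
slide [ 0.9677 -0.0591 76.255 ] rot [ 0.0004  0.0037 -0.0011]
```

Emit:
send_rows --motion '[{"claw":0.13,"slide":[0,0,20],"delta_rot":[0,0,0]},{"claw":0.13,"slide":[0,0,40],"delta_rot":[0,0,0]},{"claw":0.13,"slide":[0,0,60],"delta_rot":[0,0,0]},{"claw":0.13,"slide":[0,0,75.5],"delta_rot":[0,0,0]},{"claw":0.13,"slide":[0,0,75.5],"delta_rot":[0,0,0]}]'

```text
time: 22.6
position: [0.5931, 0.194, 0.0414]
tool_rot: [0.241, -3.131, 0.001]
ft_force: [0.4, -0.0, 0.4]
grip_width: 0.57
grip_force: 0.0
```

Emit:
send_rows --motion '[{"claw":-0.6,"slide":[0,0,0],"delta_rot":[0,0,0]},{"claw":-0.6,"slide":[0,0,0],"delta_rot":[0,0,0]},{"claw":-0.6,"slide":[0,0,0],"delta_rot":[0,0,0]},{"claw":-0.6,"slide":[0,0,0],"delta_rot":[0,0,0]},{"claw":-0.6,"slide":[0,0,0],"delta_rot":[0,0,0]}]'

```text
time: 23.1
position: [0.5946, 0.1942, 0.0433]
tool_rot: [-0.241, 3.13, -0.0]
ft_force: [0.2, -3.0, 4.9]
grip_width: 0.338
grip_force: 15.0
```

Emit:
send_rows --motion '[{"claw":-0.6,"slide":[0,0,-15],"delta_rot":[0,0,0]},{"claw":-0.6,"slide":[0,0,-40],"delta_rot":[0,0,0]},{"claw":-0.6,"slide":[0,0,-75],"delta_rot":[0,0,0]},{"claw":-0.6,"slide":[0,0,-110],"delta_rot":[0,0,0]},{"claw":-0.6,"slide":[0,0,-145],"delta_rot":[0,0,0]}]'

```text
time: 23.6
position: [0.593, 0.1953, 0.1891]
tool_rot: [0.243, -3.132, -0.001]
ft_force: [0.9, -0.6, -0.8]
grip_width: 0.34
grip_force: 15.0
```

```bash
python3 -c "
from h import *
to(.5347,-.3003,.12,1.772)"
```

```text
t 23.6 pos [0.593  0.1953 0.1891] f [ 0.8657 -0.6305 -0.8001] gw 0.3397673825860966 gf 14.999502450227737 q [-0.4797  0.2959  0.1452  1.5986 -0.0454  1.2503  1.3992]
slide [ 133.9832 -480.7877   68.7122] rot [ 0.0008 -0.0001 -0.0464]
```

Emit:
send_rows --motion '[{"claw":-0.6,"slide":[11.5,-42,0],"delta_rot":[0,0,0]},{"claw":-0.6,"slide":[23,-84,0],"delta_rot":[0,0,0]},{"claw":-0.6,"slide":[34.5,-126,0],"delta_rot":[0,0,0]},{"claw":-0.6,"slide":[46,-168,0],"delta_rot":[0,0,0]},{"claw":-0.6,"slide":[57.5,-210,0],"delta_rot":[0,0,0]}]'

```text
time: 24.1
position: [0.5685, -0.0225, 0.1879]
tool_rot: [-0.243, 3.131, 0.002]
ft_force: [0.9, 0.4, -0.7]
grip_width: 0.338
grip_force: 15.0
```

Emit:
send_rows --motion '[{"claw":-0.6,"slide":[11.5,-42,0],"delta_rot":[0,0,0]},{"claw":-0.6,"slide":[23,-84,0],"delta_rot":[0,0,0]},{"claw":-0.6,"slide":[34.5,-126,0],"delta_rot":[0,0,0]},{"claw":-0.6,"slide":[46,-168,0],"delta_rot":[0,0,0]},{"claw":-0.6,"slide":[57.5,-210,0],"delta_rot":[0,0,0]}]'

```text
time: 24.6
position: [0.5442, -0.2387, 0.1879]
tool_rot: [-0.243, 3.131, 0.002]
ft_force: [0.5, -0.2, -1.0]
grip_width: 0.338
grip_force: 15.0
```

Emit:
send_rows --motion '[{"claw":-0.6,"slide":[10,-40,0],"delta_rot":[0,0,-0.02]},{"claw":-0.6,"slide":[19,-61,15],"delta_rot":[0,0,-0.046]},{"claw":-0.6,"slide":[19,-61,45],"delta_rot":[0,0,-0.046]},{"claw":-0.6,"slide":[19,-61,69],"delta_rot":[0,0,-0.046]},{"claw":-0.6,"slide":[19,-61,69],"delta_rot":[0,0,-0.046]}]'

```text
time: 25.1
position: [0.5328, -0.2992, 0.1148]
tool_rot: [0.314, -3.12, -0.007]
ft_force: [-1.0, 1.2, -1.3]
grip_width: 0.34
grip_force: 15.0
```

Emit:
send_rows --motion '[{"claw":-0.6,"slide":[0,0,0],"delta_rot":[0,0,0]},{"claw":-0.6,"slide":[0,0,0],"delta_rot":[0,0,0]},{"claw":-0.6,"slide":[0,0,0],"delta_rot":[0,0,0]}]'

```text
time: 25.4
position: [0.5361, -0.3013, 0.1199]
tool_rot: [-0.315, 3.123, -0.002]
ft_force: [-0.3, -0.3, -1.2]
grip_width: 0.342
grip_force: 15.0
```

```bash
python3 -c "
from h import *
to(.5347,-.3003,.0445,1.772)"
```

```text
t 25.4 pos [ 0.5361 -0.3013  0.1199] f [-0.2549 -0.3121 -1.2459] gw 0.341725866932735 gf 14.999610185623169 q [ 0.1164  0.3498  0.4286  1.707  -0.1599  1.1165  2.3637]
slide [ 1.4078  1.374  75.4216] rot [-0.0014  0.0026 -0.0004]
```

Emit:
send_rows --motion '[{"claw":-0.6,"slide":[1,0.5,20],"delta_rot":[0,0,0]},{"claw":-0.6,"slide":[1,0.5,40],"delta_rot":[0,0,0]},{"claw":-0.6,"slide":[1,0.5,55],"delta_rot":[0,0,0]},{"claw":-0.6,"slide":[1,0.5,66],"delta_rot":[0,0,0]},{"claw":-0.6,"slide":[1,0.5,66],"delta_rot":[0,0,0]}]'

```text
time: 25.9
position: [0.5332, -0.3003, 0.0507]
tool_rot: [0.314, -3.124, -0.002]
ft_force: [-0.7, 0.6, -0.6]
grip_width: 0.337
grip_force: 15.0
```

Emit:
send_rows --motion '[{"claw":-0.6,"slide":[0,0,3],"delta_rot":[0,0,0]},{"claw":-0.6,"slide":[0,0,6],"delta_rot":[0,0,0]},{"claw":-0.6,"slide":[0,0,9],"delta_rot":[0,0,0]},{"claw":-0.6,"slide":[0,0,9],"delta_rot":[0,0,0]}]'

```text
time: 26.3
position: [0.5345, -0.3006, 0.0435]
tool_rot: [-0.314, 3.125, 0.0]
ft_force: [-0.2, 0.9, 0.6]
grip_width: 0.337
grip_force: 15.0
```

Emit:
send_rows --motion '[{"claw":0.13,"slide":[0,0,0.5],"delta_rot":[0,0,0]},{"claw":0.13,"slide":[0,0,0.5],"delta_rot":[0,0,0]},{"claw":0.13,"slide":[0,0,0.5],"delta_rot":[0,0,0]},{"claw":0.13,"slide":[0,0,0.5],"delta_rot":[0,0,0]},{"claw":0.13,"slide":[0,0,0.5],"delta_rot":[0,0,0]}]'

```text
time: 26.8
position: [0.5339, -0.3009, 0.0426]
tool_rot: [-0.314, 3.126, -0.0]
ft_force: [-0.3, -0.4, 0.2]
grip_width: 0.557
grip_force: 0.0
```

Emit:
send_rows --motion '[{"claw":0.13,"slide":[0,0,-15],"delta_rot":[0,0,0]},{"claw":0.13,"slide":[0,0,-40],"delta_rot":[0,0,0]},{"claw":0.13,"slide":[0,0,-75],"delta_rot":[0,0,0]},{"claw":0.13,"slide":[0,0,-110],"delta_rot":[0,0,0]},{"claw":0.13,"slide":[0,0,-145],"delta_rot":[0,0,0]}]'

```text
time: 27.3
position: [0.5339, -0.301, 0.1902]
tool_rot: [-0.313, 3.125, -0.001]
ft_force: [0.5, 0.1, -0.1]
grip_width: 0.57
grip_force: 0.0
```

Emit:
send_rows --motion '[{"claw":0.13,"slide":[10,30,-30],"delta_rot":[0,0,0]},{"claw":0.13,"slide":[20,60,-60],"delta_rot":[0,0,0]},{"claw":0.13,"slide":[20,90,-90],"delta_rot":[0,0,0]},{"claw":0.13,"slide":[20,90,-110],"delta_rot":[0,0,0]},{"claw":0.13,"slide":[20,90,-110],"delta_rot":[0,0,0]}]'

```text
time: 27.8
position: [0.4978, -0.2166, 0.3024]
tool_rot: [-0.315, 3.118, -0.004]
ft_force: [0.9, -0.9, 0.0]
grip_width: 0.564
grip_force: 0.0
```

Emit:
send_rows --motion '[{"claw":0.13,"slide":[0,0,0],"delta_rot":[0,0,0]},{"claw":0.13,"slide":[0,0,0],"delta_rot":[0,0,0]},{"claw":0.13,"slide":[0,0,0],"delta_rot":[0,0,0]}]'

```text
time: 28.1
position: [0.4958, -0.217, 0.2962]
tool_rot: [0.312, -3.124, -0.001]
ft_force: [0.7, -0.9, -0.3]
grip_width: 0.566
grip_force: 0.0
```

```bash
python3 -c "
from h import *
import cv2
i=ctrl.get_image('wrist'); cv2.imwrite('pics/w7.png',cv2.resize(i['color'][60:260,100:500],None,fx=2,fy=2,interpolation=cv2.INTER_CUBIC)); np.savez('pics/w7.npz',**{k:i[k] for k in ('color','fx','fy','cx','cy','pose')})"
```

```text
(no output)
```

View pics/w7.png

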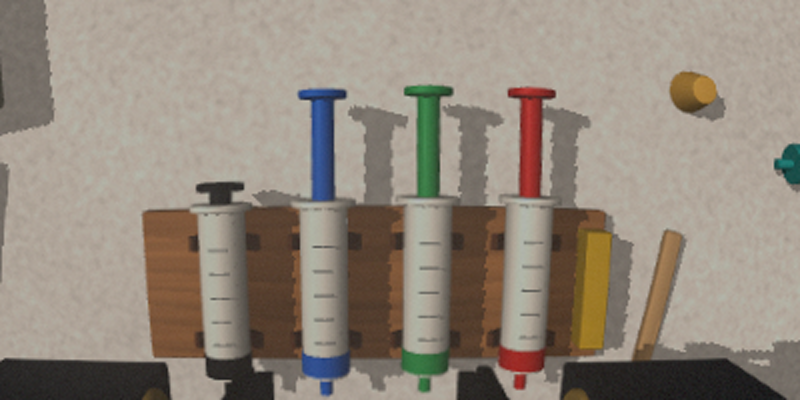

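All four lie in their grooves: black, blue, green and red at x = 222, 324, 427 and 525 in the crop. A quick number check against the rack corners (143,211), (153,356), (606,209):

```bash
python3 - <<'E'
from h import *
I=dict(np.load("pics/w7.npz"))
f=lambda p:((p[0]+.5)/2-.5+100,(p[1]+.5)/2-.5+60)
A,B,C=[fish(f(p),.014,I)[:2] for p in ((143,211),(153,356),(606,209))]
c=(B+C)/2; y=(C-A)/np.linalg.norm(C-A); x=np.array([y[1],-y[0]]); print(c,np.linalg.norm(B-A),np.linalg.norm(C-A))
for n,fl,e in (("black",(220,207),(229,361)),("blue",(323,203),(325,375)),("green",(428,200),(425,373)),("red",(531,201),(521,370))):
    F,E=[fish(f(p),.039,I)[:2] for p in (fl,e)];u=(E-F)/np.linalg.norm(E-F);m=F+.055*u-c
    print(n,"len",np.linalg.norm(E-F),"along",m@x,"across",m@y,"ang",np.arcsin(u@y))
E
```

```text
[ 0.5157 -0.207 ] 0.10276885356472201 0.31432922571973787
black len 0.10053046625383245 along 0.0006869363382687871 across -0.09641615626663894 ang 0.004589508464101548
blue len 0.11118444069150822 along -0.00040873137211131644 across -0.03270280697514306 ang -0.00881924780689665
green len 0.11184767621561377 along -0.0019924610272918346 across 0.03200243794981918 ang -0.001746243365888465
red len 0.11113592370928485 along -0.0022809208859922263 across 0.09657977550680648 ang -0.009961421341880983
```

All four are within about 2 mm along and 1 mm across of their groove centres, so I'm handing in.

```bash
python3 -c "
from bench import ctrl
print(ctrl.close_job())"
```

```text
the job is handed in; nothing more can be done
None
```

All four syringes are in the rack (red, green, blue, black from its yellow end), seated and released, each measured within about 3 mm of its groove's middle; the job is handed in at about 28 s, and no verdict was returned.

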